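# Stand the toppled tea tins up and close the rack

### The arm

A 6-joint arm with a two-finger parallel gripper is mounted at the origin on the work surface. World frame = base frame: x ahead of the robot, y to its left, z up, the work surface at z = 0. Lengths are in m, angles in rad, forces in N, time in s.
With the tool pointing down it reaches from about 0.35 to 0.725 m from the base axis. Payload 4.3 kg.
Tool frame: the origin (TCP) lies on the centre line of the jaws, within the pads' length; the fingertips stand 19 mm ahead of it and the grasp point (between the pads) is the TCP (arm.nose_length is the distance from the TCP to the fingertips, in m); z points along the fingers, y is the line along which they close (so a half turn about z gives the same grasp; the last joint's range is limited). The gripper opens to 85 mm and grips with 20 to 120 N. Pads are 22 mm wide; open, the fingers measure 114 mm over their backs; the gripper's body (76 mm by 85 mm) begins 54 mm behind the grasp point. The pads swing forward as they close: fully open they stand 13 mm farther back than shut.
Start: joints at [1.077, 0.377, 0.081, 1.274, 0, 1.46], TCP at [0.215, 0.533, 0.21] pointing down, gripper open.
Joint ranges: [-2.72, 2.72], [-0.84, 1.66], [-1.02, 1.22], [-1.77, 2.12], [-1.37, 1.28], [-3.14, 3.14]. Speed limits (rad/s): [2.57, 2.57, 3.14, 3.14, 3.14, 3.14].

### API

Orientations are given as a 3x3 rotation matrix whose columns are the frame's x, y, z axes.
In Python, from rig import monitor, viewer, arm, nets gives the robot as it stands.
- The arm moves only by the shell command python3 -m crank 'ROWS'. ROWS is JSON, one flat list of numbers, 7 for each row, row after row: the shift along the world's x, y, z in units of 400 mm (1.0 is 400 mm), then the turn, a rotation vector about the world's x, y, z in units of 120 degrees (1.0 is 120 degrees), then the opening, from -1 (shut) to 1 (fully open). A call has 1 to 5 rows; each row shifts and turns the commanded pose from where the row before left it; what a row does not reach is not made up. A row lasts 1/8 s, in which the tool goes at most 62.5 mm and 10.7 degrees, less where a joint would pass 70% of its speed; a pose out of reach is approached as far as the arm can. A call with a number of a shift or a turn outside -1 to 1 is refused whole. A call with a gripper value outside its range is refused whole. The fingers move at their own pace and stop on an object; the grip force is fixed at half the most. Time passes only in rows, so rows that do not move let the fingers close. It gives the time, the measured TCP pose, the force, the opening and the grip force at its end, in the units of the state.
- monitor.sense(): the state, without advancing time (a new reading comes with each control period).
- viewer.capture(name): name is "scene" or "top"; returns a dict with "frame" (400x640x3 uint8, red, green, blue), "fx", "fy", "cx", "cy" (pixels), "extrinsics" (4x4, takes a point from camera to world coordinates). Camera axes: x right, y down, z forward; pixel columns grow to the right and rows downward; lengths in m; the calibration is good to about 2 mm. A picture is of the moment at which its call begins. There is no depth.
- arm.sign_off(): hands the job in; it is judged then, once.
Trained networks look in the newest picture that a camera, given by its name, has taken for a name from the list of things; names that differ only in an ending like _2 or _b are one class to them, and where a whole thing is asked for, a point or a joint stands for the part that bears it (a point fixed in the world has none). Each returns a list of dicts, best first, with "confidence" (0 to 1); they miss things now and then, are a little off and sometimes report something else, mostly with a low value. They report only what shows in the picture. A call takes as long as a camera call.
- nets.boxes_of(camera, target): "uv" ([column, row] in pixels, amid what is visible of it).
- nets.silhouettes(camera, target): "region" (400x640 bool, what is visible of it) and "uv" ([column, row] in pixels, amid what is visible of it).
- nets.mark_of(camera, target): "uv" ([column, row] in pixels: a listed point, or the origin of a listed thing).
The state is a dict: "t": time; "qpos": joint angles; "joint_vel": joint speeds; "effort": joint torques, N m; "position": TCP position; "ee_rot": TCP orientation; "force": force on the tool from outside, world axes, zero at the start; "torque": the same for the moment, N m; "width": opening from 0.0 (shut) to 1.0 (fully open); "finger_force": force on a finger pad.
Only numpy, scipy, OpenCV 4.12 (cv2) and the standard library are available. Lean on these libraries where they do the work, as an engineer would, in place of code of your own. Each camera call takes 0.05 s, during which the arm holds its last target. There are 200 camera calls.

### The job

Two tall tea tins in the sideboard rack have toppled and lean on the low boxes. Tip both tins back upright inside the rack by pushing, without lifting them off its floor and before you move the sliding steel end stop; then slide the stop along until the whole row is pressed together against the fixed end, every piece standing, without ramming it. Keep the low boxes and the pepper mill standing throughout, and leave the things around the rack alone.

Things in the scene. Friction and masses are not known exactly. Their poses are not given: they have to be found in the camera images.
- rack: Fixed oak rack, a lane along its own y axis. Origin: centre of its underside on the sideboard. Floor 8 mm thick, lane 96 mm wide (x), y from -300 to +315 mm, open at +y; side rails 8 mm thick, tops 22 mm above the sideboard. Fixed end cheek at -y, 103 mm high, inner face at y = -300 mm. The row stands between cheek and sliding stop.
- stop (a joint): Sliding steel end stop at the rack's +y end: an upright plate. Value in m: 0 fully open, grows as it moves towards the fixed cheek (rack -y); its inner face is at rack y = 285 mm minus the value. It slides stiffly (1.5 N, plus the friction of what it pushes) and stays where left. With the row fully closed (210 mm long) it reads 0.375.
- stop_face (a point): Top middle of the end stop's inner face, 102 mm above the sideboard. The plate is 93 mm wide (x), 8 mm thick (y, to the +y side of this point) and spans 9 to 101 mm above the sideboard; a thin foot tongue, 30 mm long, behind it is no obstacle.
- tin_a: Slim aluminium tea tin, 88 mm (x, across the lane) by 36 mm (y, along it) by 110 mm tall (z), 0.12 kg. Origin: centre of its underside; z towards the lid. At first it leans about 43 degrees towards rack -y on the coaster box's top edge, standing on its lower bottom edge; its lid end juts out over the box. It balances on that edge at 18 degrees and drops upright below that.
- tin_b: Identical tea tin; at the start it leans about 39 degrees towards rack +y on the top edge of the sugar box.
- coaster_box: Low dark wooden box, 88 (x) by 45 (y) by 45 mm high, 0.2 kg, loose in the lane. Origin: centre of its underside.
- sugar_box: Low white ceramic box, 88 (x) by 45 (y) by 50 mm high, 0.2 kg, loose in the lane. Origin: centre of its underside. It and the coaster box may swap places along the lane.
- pepper_mill: Stainless pepper mill, foot 48 mm across, 110 mm tall, 0.2 kg, standing loose in the lane near the fixed cheek. It is part of the row. Origin: centre of its underside.
- biscuit_barrel: Red ceramic biscuit barrel, 128 mm across its clips, 163 mm tall, beyond the rack. Origin: centre of its underside.
- watering_can: Green toy watering can, body 90 mm across, 115 mm tall, spout reaching 108 mm to its +y and handle 80 mm to its -y, beyond the rack. Origin: centre of its underside.
- tripod_head: Aluminium tripod ball head, 52 mm across, 92 mm tall, lever reaching 67 mm to its +x, on the robot's side of the rack. Origin: centre of its underside.
- tealight_holder: Empty glass tealight holder, 76 mm across, 55 mm tall, on the robot's side of the rack. Origin: centre of its underside.

How it is judged:
On the way, in this order (a step that is already met when the one before it is completed fails the run):
1. both tins stand upright in the lane, the end stop not yet moved (angle between each of tin_a, tin_b's own z axis and vertical below 0.07 rad and linear speed of each of tin_a, tin_b below 0.03 m/s and x of tin_a in the frame of rack between -0.03 and 0.03 m and z of each of tin_a, tin_b in the frame of rack below 0.014 m and x of tin_b in the frame of rack between -0.03 and 0.03 m and distance of stop_face from where it was at the start of the episode below 0.025 m), for 0.2 s.
2. the end stop presses the row together against the fixed cheek (value of joint stop above 0.369 m and (contact force between stop and tin_a above 2 N or contact force between stop and tin_b above 2 N or contact force between stop and coaster_box above 2 N or contact force between stop and sugar_box above 2 N)), for 0.05 s.
At the end, for the whole second after the job is handed in: Both tins, both low boxes and the pepper mill stand upright (within 4 degrees) and at rest on the rack's floor, and the end stop is closed on the row: total play left under 6 mm (joint above 0.369) (angle between each of tin_a, tin_b, coaster_box, sugar_box, pepper_mill's own z axis and vertical below 0.07 rad and linear speed of each of tin_a, tin_b, coaster_box, sugar_box, pepper_mill below 0.03 m/s and x of tin_a in the frame of rack between -0.03 and 0.03 m and z of each of tin_a, tin_b, coaster_box, sugar_box, pepper_mill in the frame of rack below 0.014 m and x of tin_b in the frame of rack between -0.03 and 0.03 m and x of coaster_box in the frame of rack between -0.03 and 0.03 m and x of sugar_box in the frame of rack between -0.03 and 0.03 m and x of pepper_mill in the frame of rack between -0.03 and 0.03 m and value of joint stop above 0.369 m); the robot touches nothing.
It fails at once if a tin is lifted off the rack floor (underside centre over 45 mm above the sideboard) (height (world z) of any of tin_a, tin_b above 0.045 m).
It fails at once if a low box or the pepper mill is tipped over (angle between any of coaster_box, sugar_box, pepper_mill's own z axis and vertical above 0.5 rad).
It fails at once if the row is rammed: over 60 N between the stop and a tin or box (contact force between stop and tin_a above 60 N or contact force between stop and tin_b above 60 N or contact force between stop and coaster_box above 60 N or contact force between stop and sugar_box above 60 N).
It fails at once if a thing around the rack is pushed over 20 mm or tipped (distance of any of biscuit_barrel, watering_can, tripod_head, tealight_holder from where it was at the start of the episode above 0.02 m or angle between any of biscuit_barrel, watering_can, tripod_head, tealight_holder's own z axis and vertical above 0.3 rad).
It also fails if it takes over 66 s, if anything falls off the work surface, if the arm or the gripper's body presses on something with over 40 N, if the wrist force passes 120 N, or if a joint passes its speed limit or range.

## Working session

There is one attempt and no reset: what is moved stays moved. The work goes in short steps, Python scripts to look and compute and a shell command to move; the robot and the scene stay as the last step left them, time stands still between calls to the robot, and variables do not carry over. Pictures are saved under pics/ and viewed, at most 10 in all, crops included, and the job is handed in when it is done.

```bash
ls; mkdir -p pics
cat > h.py <<'E'
import numpy as np, cv2
from rig import monitor, viewer, arm, nets
def cap(n, save=None):
    c=viewer.capture(n)
    if save: cv2.imwrite('pics/'+save, c['frame'][:,:,::-1])
    return c
def proj(c,p):
    E=np.linalg.inv(c['extrinsics']); q=E[:3,:3]@np.asarray(p)+E[:3,3]
    return np.array([c['fx']*q[0]/q[2]+c['cx'], c['fy']*q[1]/q[2]+c['cy']])
def ray(c,uv):
    d=np.array([(uv[0]-c['cx'])/c['fx'],(uv[1]-c['cy'])/c['fy'],1.])
    E=c['extrinsics']; d=E[:3,:3]@d
    return E[:3,3], d/np.linalg.norm(d)
def atz(c,uv,z):
    o,d=ray(c,uv); return o+d*(z-o[2])/d[2]
def tri(rs):
    A=sum(np.eye(3)-np.outer(d,d) for o,d in rs); b=sum((np.eye(3)-np.outer(d,d))@o for o,d in rs)
    return np.linalg.solve(A,b)
E
python3 - <<'E'
from h import *
np.set_printoptions(precision=3,suppress=True)
s=cap('scene','scene0.png'); t=cap('top','top0.png')
print(s['extrinsics'],t['extrinsics'],s['fx'],t['fx'])
st=monitor.sense(); print(st['t'],st['position'],st['ee_rot'],st['force'])
for n in ['rack','stop_face','tin_a','tin_b','coaster_box','sugar_box','pepper_mill','biscuit_barrel','watering_can','tripod_head','tealight_holder']:
    r={}
    for k,c in (('scene',s),('top',t)):
        r[k]=nets.mark_of(k,n)
        print(n,k,[(np.round(x['uv'],1),round(x['confidence'],2)) for x in r[k][:2]], end=' ')
    if r['scene'] and r['top']: print(tri([ray(s,r['scene'][0]['uv']),ray(t,r['top'][0]['uv'])]))
    else: print()
E
```

```text
pics
[[ 0.742  0.49  -0.457  0.95 ]
 [ 0.67  -0.537  0.513 -0.47 ]
 [ 0.005 -0.687 -0.727  0.763]
 [ 0.     0.     0.     1.   ]] [[ 0.023 -0.996  0.081  0.461]
 [-1.    -0.023  0.002 -0.032]
 [-0.    -0.081 -0.997  1.149]
 [ 0.     0.     0.     1.   ]] 396.57862221067563 461.73992368378777
0.1 [0.215 0.533 0.209] [[-0.927  0.374 -0.001]
 [ 0.374  0.927 -0.002]
 [ 0.    -0.002 -1.   ]] [0.387 0.175 0.575]
rack scene [(array([306.7, 238.4]), 0.97), (array([283.8, 208. ]), 0.54)] rack top [(array([317.7, 198.7]), 0.7)] [ 0.531 -0.054  0.012]
stop_face scene [(array([386.8, 160. ]), 0.89)] stop_face top [(array([200.8, 179.3]), 0.9)] [0.562 0.213 0.108]
tin_a scene [(array([364.9, 197.1]), 0.95), (array([247.1, 276.6]), 0.65)] tin_a top [(array([390.9, 206.7]), 0.98)] [ 0.598 -0.129  0.289]
tin_b scene [(array([364.9, 197.1]), 0.95), (array([247.1, 276.6]), 0.65)] tin_b top [(array([390.9, 206.7]), 0.98)] [ 0.598 -0.129  0.289]
coaster_box scene [(array([347.2, 212.1]), 0.59)] coaster_box top [(array([269.9, 193. ]), 0.72)] [0.547 0.069 0.017]
sugar_box scene [(array([273.2, 266.6]), 0.75), (array([281.8, 208.4]), 0.51)] sugar_box top [(array([239.4, 187.4]), 0.7), (array([356.6, 208.5]), 0.68)] [ 0.508  0.023 -0.1  ]
pepper_mill scene [(array([214.9, 306.7]), 0.76)] pepper_mill top [] 
biscuit_barrel scene [(array([303.7, 320.8]), 0.64)] biscuit_barrel top [(array([378.9, 144.1]), 0.8)] [ 0.671 -0.206  0.003]
watering_can scene [(array([389.5, 251.9]), 0.71)] watering_can top [(array([274.2, 130.9]), 0.9), (array([267.2, 190. ]), 0.4)] [ 0.699  0.058 -0.   ]
tripod_head scene [(array([201.7, 252. ]), 0.86)] tripod_head top [(array([392., 262.]), 0.96)] [ 0.378 -0.242  0.007]
tealight_holder scene [(array([281.7, 205.6]), 0.84)] tealight_holder top [(array([297.9, 247.2]), 0.93)] [ 0.408 -0.011  0.005]
```

View pics/scene0.png

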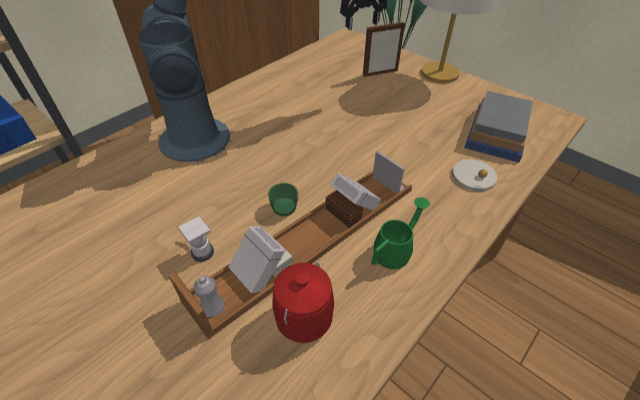

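View pics/top0.png

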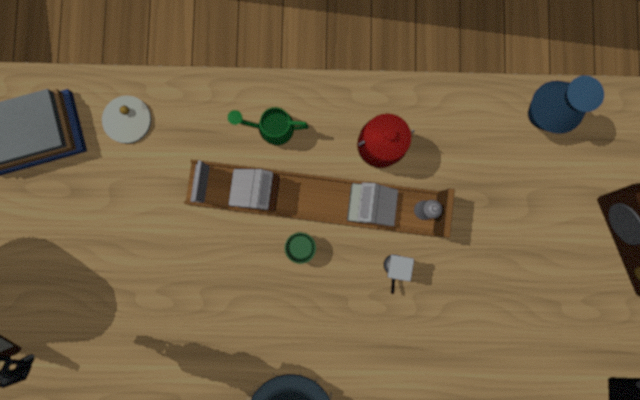

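The scene view shows tin_a at about (355,190), leaning away from the stop (388,172) onto the dark box (345,207). Tin_b is at (257,258), leaning on the white box (284,263), with the mill at (208,297). The top view shows the rack from (190,182) to (452,213), the tins at (250,188) and (374,203), and the mill at (430,209). Next I'll fit the rack axis and both tins from their masks.

```bash
cat > fit.py <<'E'
from h import *
from scipy.optimize import minimize
np.set_printoptions(precision=4,suppress=True)
def rackfit(s,t):
    m=nets.silhouettes('top','rack')[0]['region']
    us=np.arange(210,435); top=[];bot=[]
    for u in us:
        r=np.where(m[:,u])[0]
        if len(r): top.append((u,r.min()-.0)); bot.append((u,r.max()+1.))
    def line(p):
        p=np.array(p,np.float32); vx,vy,x,y=cv2.fitLine(p,cv2.DIST_HUBER,0,.01,.01).ravel()
        return [(x+(u-x),y+(u-x)*vy/vx) for u in (210,430)]
    A=[atz(t,p,.022) for p in line(top)]; B=[atz(t,p,.022) for p in line(bot)]
    print('edges',A,B)
    d=(A[0]-A[1])+(B[0]-B[1]); d[2]=0; d/=np.linalg.norm(d)   # rack +y
    xax=np.array([d[1],-d[0],0])
    print('width',(np.mean(A,0)-np.mean(B,0))@xax)
    mid=(np.mean(A,0)+np.mean(B,0))/2
    sf=tri([ray(s,nets.mark_of('scene','stop_face')[0]['uv']),ray(t,nets.mark_of('top','stop_face')[0]['uv'])])
    o=mid+d*((sf-mid)@d-.285); o[2]=0
    print('stop lateral',(sf-mid)@xax,'sf',sf)
    return o,np.array([xax,d,[0,0,1]]).T
def boxpts(o,R,x,yp,th,w,l,h,sgn):
    # sgn -1: leans to -y, pivot = -y bottom edge at rack y=yp
    P=[]
    for X in (-w/2,w/2):
        for a in (0,l):
            for b in (0,h):
                P.append(o+R@[x+X, yp+sgn*(-a*np.cos(th)+b*np.sin(th)), .008+a*np.sin(th)+b*np.cos(th)])
    return P
def hullmask(c,P):
    m=np.zeros((1600,2560),np.uint8); q=np.array([proj(c,p) for p in P])*4+2
    cv2.fillConvexPoly(m,cv2.convexHull(q.astype(np.int32)),1)
    return m
E
python3 - <<'E'
from fit import *
s=cap('scene');t=cap('top')
o,R=rackfit(s,t); print('origin',o,'y',R[:,1])
np.savez('rack.npz',o=o,R=R)
loc=lambda p:R.T@(np.asarray(p)-o)
M={}
for cn,c in (('scene',s),('top',t)):
    for k in nets.silhouettes(cn,'tin_a')[:3]:
        p=loc(atz(c,k['uv'],.06)); print(cn,k['uv'],k['confidence'],k['region'].sum(),p)
        if k['confidence']>.4: M[cn,'a' if p[1]>0.03 else 'b']=cv2.resize(k['region'].astype(np.uint8),(2560,1600),interpolation=0)
for n,sg,g in (('a',-1,(0,.18,.75)),('b',1,(0,-.2,.68))):
    def f(v):
        L=0
        for cn,c in (('scene',s),('top',t)):
            if (cn,n) in M:
                h=hullmask(c,boxpts(o,R,v[0]/100,v[1]/100,v[2]/10,.088,.036,.110,sg)); m=M[cn,n]
                L+=1-(h&m).sum()/(h|m).sum()
        return L
    best=min(((f((0,y*100,g[2]*10)),y) for y in np.arange(g[1]-.1,g[1]+.1,.01)))
    r=minimize(f,(0,best[1]*100,g[2]*10),method='Nelder-Mead',options=dict(initial_simplex=[[0,best[1]*100,g[2]*10],[.5,best[1]*100,g[2]*10],[0,best[1]*100+1,g[2]*10],[0,best[1]*100,g[2]*10+1]]))
    print(n,r.fun,r.x, 'deg',np.degrees(r.x[2]/10))
    P=np.array([loc(p) for p in boxpts(o,R,*(r.x/[100,100,10]),.088,.036,.110,sg)]); print('rack yz corners',P[:4,1:])
    th=r.x[2]/10; lidw=[o+R@[0,p[1],p[2]] for p in P[:4]]; print('world',np.array(lidw))
for n,z in (('pepper_mill',.06),('coaster_box',.05),('sugar_box',.055)):
    for cn,c in (('scene',s),('top',t)):
        for k in nets.boxes_of(cn,n)[:2]: print(n,cn,k['uv'],k['confidence'],loc(atz(c,k['uv'],z)))
E
```

```text
edges [array([0.6151, 0.2125, 0.022 ]), array([ 0.5578, -0.3287,  0.022 ])] [array([0.504 , 0.2081, 0.022 ]), array([ 0.4461, -0.3289,  0.022 ])]
width 0.11053167415633601
stop lateral 0.0018647532697060323 sf [0.5621 0.2171 0.1096]
origin [ 0.53   -0.0661  0.    ] y [0.1061 0.9944 0.    ]
scene [254.3, 258.4] 0.6 2233 [-0.0033 -0.1294  0.06  ]
scene [354.3, 189.7] 0.59 860 [-0.0087  0.18    0.06  ]
top [249.2, 187.4] 0.97 1486 [0.0016 0.1764 0.06  ]
top [377.6, 202.0] 0.62 1380 [ 0.0064 -0.129   0.06  ]
a 0.10759743762841023 [ 0.0105 19.9118  7.4462] deg 42.66346524021775
rack yz corners [[0.1991 0.008 ]
 [0.1246 0.0889]
 [0.2256 0.0324]
 [0.151  0.1133]]
world [[0.5511 0.1319 0.008 ]
 [0.5432 0.0577 0.0889]
 [0.5539 0.1582 0.0324]
 [0.546  0.0841 0.1133]]
b 0.08991063958278023 [  0.2001 -14.6857   6.3372] deg 36.30930653897251
rack yz corners [[-0.1469  0.008 ]
 [-0.0817  0.0966]
 [-0.1759  0.0293]
 [-0.1107  0.118 ]]
world [[ 0.5144 -0.2121  0.008 ]
 [ 0.5213 -0.1474  0.0966]
 [ 0.5113 -0.241   0.0293]
 [ 0.5182 -0.1762  0.118 ]]
pepper_mill top [423.8, 210.6] 0.75 [ 0.0002 -0.2394  0.06  ]
coaster_box scene [344.9, 208.3] 0.73 [0.0149 0.1248 0.05  ]
coaster_box top [272.3, 190.8] 0.54 [0.0013 0.1219 0.05  ]
sugar_box scene [283.7, 264.3] 0.71 [ 0.0477 -0.0898  0.055 ]
sugar_box scene [281.3, 195.6] 0.34 [-0.1181  0.0327  0.055 ]
sugar_box top [352.8, 202.5] 0.75 [-0.002  -0.0716  0.055 ]
```

```bash
python3 -m crank '[0.081,-0.129,0,0,0,0.0265,-1,0.081,-0.129,0,0,0,0.0265,-1,0.081,-0.129,0,0,0,0.0265,-1,0.081,-0.129,0,0,0,0.0265,-1,0.081,-0.129,0,0,0,0.0265,-1]'; python3 -m crank '[0.081,-0.129,0,0,0,0,-1,0.081,-0.129,0,0,0,0,-1,0.081,-0.129,0,0,0,0,-1,0.081,-0.129,0,0,0,0,-1,0.081,-0.129,0,0,0,0,-1]'
cat > st.py <<'E'
from h import *
np.set_printoptions(precision=4,suppress=True)
z=np.load('rack.npz'); s=monitor.sense(); p=s['position']; 
print('t',s['t'],'tcp',p,'rack',z['R'].T@(p-z['o']),'F',z['R'].T@np.array(s['force']),'w',s['width'],'ty',np.array(s['ee_rot'])[:,1],'tz',np.array(s['ee_rot'])[:,2])
E
python3 st.py; python3 -c "from rig import arm; print(arm.nose_length)"
```

```text
t: 2.48
position: [0.3782, 0.2736, 0.2106]
ee_rot: [[-0.995, 0.104, 0.001], [0.104, 0.995, 0.001], [-0.001, 0.001, -1.0]]
force: [0.8, 0.6, 0.9]
width: 0.003
finger_force: 0.0
t: 3.1
position: [0.5403, 0.0154, 0.2106]
ee_rot: [[-0.994, 0.106, 0.001], [0.106, 0.994, 0.0], [-0.001, 0.0, -1.0]]
force: [1.1, 0.6, 0.4]
width: 0.005
finger_force: 0.0
t 3.1 tcp [0.5403 0.0154 0.2106] rack [0.0016 0.0821 0.2106] F [1.0758 0.738  0.4   ] w 0.005133848756147608 ty [0.1063 0.9943 0.0004] tz [ 0.0008  0.0003 -1.    ]
0.019
```

```bash
python3 -m crank '[0,0,-0.1,0,0,0,-1,0,0,-0.1,0,0,0,-1,0,0,-0.1,0,0,0,-1,0.0026,0.0249,0,0,0,0,-1,0.0026,0.0249,0,0,0,0,-1]' | tail -3;python3 st.py;  python3 -m crank '[0.0013,0.0124,0,0,0,0,-1,0.0013,0.0124,0,0,0,0,-1,0.0013,0.0124,0,0,0,0,-1,0.0013,0.0124,0,0,0,0,-1,0.0013,0.0124,0,0,0,0,-1]' |tail -3; python3 st.py
cat > look.py <<'E'
import sys
from h import *
z=np.load('rack.npz'); o=z['o'];R=z['R']
ims=[]
for n,(a,b,c,d) in (('scene',(150,140,430,340)),('top',(180,150,460,250))):
    c_=cap(n); f=c_['frame'][b:d,a:c][:,:,::-1]; ims.append(cv2.resize(f,(700,int(700*(d-b)/(c-a))//2*2) if n=='top' else (476,340),interpolation=cv2.INTER_CUBIC))
w=max(i.shape[1] for i in ims)
cv2.imwrite('pics/'+sys.argv[1],np.vstack([cv2.copyMakeBorder(i,0,0,0,w-i.shape[1],0) for i in ims]))
E
python3 look.py p1.png
```

```text
force: [-0.0, 0.0, 0.7]
width: -0.002
finger_force: 0.0
t 3.725 tcp [0.5424 0.0379 0.0918] rack [0.0012 0.1048 0.0918] F [-0.0447  0.0441  0.6632] w -0.0015014153687407912 ty [0.1059 0.9944 0.0005] tz [ 0.0017  0.0003 -1.    ]
force: [0.3, 0.1, -0.6]
width: -0.001
finger_force: 0.0
t 4.35 tcp [0.544  0.0622 0.0904] rack [0.0003 0.1291 0.0904] F [ 0.2451  0.1435 -0.5541] w -0.0014037512200440647 ty [0.1062 0.9943 0.0001] tz [-0.      0.0001 -1.    ]
```

View pics/p1.png

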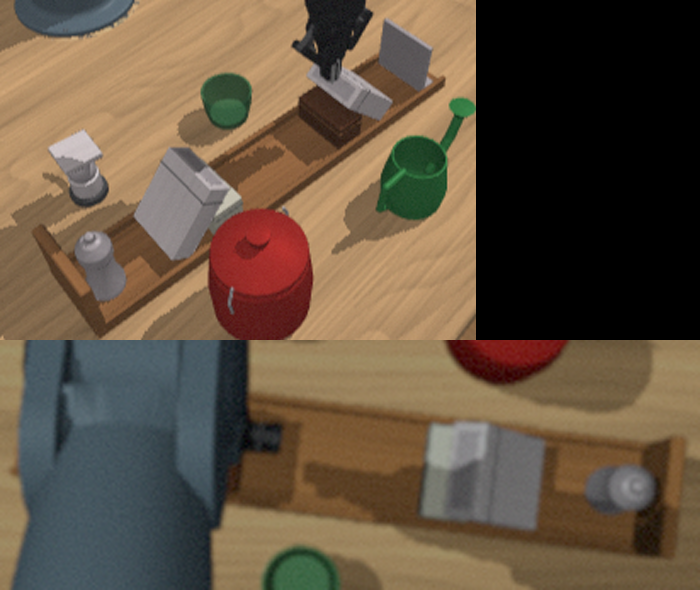

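The fingers are at the lid of tin_a, at about (330,70) in the crop, and the tin still leans. Tin_b, the boxes and the mill have not moved. I'll keep pushing.

```bash
python3 -m crank '[0.0013,0.0124,0,0,0,0,-1,0.0013,0.0124,0,0,0,0,-1,0.0013,0.0124,0,0,0,0,-1,0.0013,0.0124,0,0,0,0,-1]' |tail -3; python3 st.py
cat > tin.py <<'E'
from fit import *
import sys
z=np.load('rack.npz'); o=z['o'];R=z['R']; loc=lambda p:R.T@(np.asarray(p)-o)
views=sys.argv[1].split(',')
C={n:cap(n) for n in views}
M={}
for cn,c in C.items():
    for k in nets.silhouettes(cn,'tin_a')[:3]:
        p=loc(atz(c,k['uv'],.06)); print(cn,np.round(k['uv']),k['confidence'],k['region'].sum(),p)
        if k['confidence']>.4: M[cn,'a' if p[1]>0.03 else 'b']=cv2.resize(k['region'].astype(np.uint8),(2560,1600),interpolation=0)
for n,sg,ys in (('a',-1,np.arange(.12,.26,.01)),('b',1,np.arange(-.23,-.07,.01))):
    if not any(k[1]==n for k in M): continue
    def f(v):
        L=0
        for cn,c in C.items():
            if (cn,n) in M:
                h=hullmask(c,boxpts(o,R,v[0]/100,v[1]/100,v[2]/10,.088,.036,.110,sg)); m=M[cn,n]
                L+=1-(h&m).sum()/(h|m).sum()
        return L
    _,y,th=min((f((0,y*100,th)),y,th) for y in ys for th in (0,2,4,6,8))
    r=minimize(f,(0,y*100,th),method='Nelder-Mead',options=dict(initial_simplex=[[0,y*100,th],[.3,y*100,th],[0,y*100+1,th],[0,y*100,th+1]]))
    print(n,'loss %.3f x %.4f pivot y %.4f lean %.1f deg'%(r.fun,r.x[0]/100,r.x[1]/100,np.degrees(r.x[2]/10)))
for cn,c in C.items():
    k=nets.mark_of(cn,'stop_face')
    if k: print('stop_face',cn,k[0]['confidence'],loc(atz(c,k[0]['uv'],.102)))
E
python3 tin.py scene
```

```text
force: [-4.0, -7.5, 15.9]
width: 0.003
finger_force: 8.5
t 4.95 tcp [0.5469 0.0803 0.092 ] rack [0.0013 0.1474 0.092 ] F [-3.1819 -7.9291 15.935 ] w 0.0030761694132313967 ty [ 0.1068  0.9943 -0.0038] tz [ 0.0021 -0.0041 -1.    ]
scene [258. 259.] 0.58 2267 [ 0.0028 -0.1241  0.06  ]
scene [355. 190.] 0.55 724 [-0.0059  0.1811  0.06  ]
a loss 0.137 x 0.0024 pivot y 0.1993 lean 39.7 deg
b loss 0.038 x 0.0011 pivot y -0.1481 lean 37.3 deg
stop_face scene 0.87 [-0.0095  0.3037  0.102 ]
```

Run:
```python
from h import *
c=cap('scene'); f=c['frame'][110:240,290:430][:,:,::-1].copy()
z=np.load('rack.npz'); p=monitor.sense()['position']
f=cv2.resize(f,(700,650),interpolation=cv2.INTER_CUBIC)
for d,col in ((0,(0,0,255)),(-.019,(0,255,0)),(.054,(255,0,0))):
    q=(proj(c,p+[0,0,d])-[290,110])*5; cv2.circle(f,tuple(int(v) for v in q),4,col,-1)
cv2.imwrite('pics/p2.png',f)
```

```text
(no output)
```

View pics/p2.png

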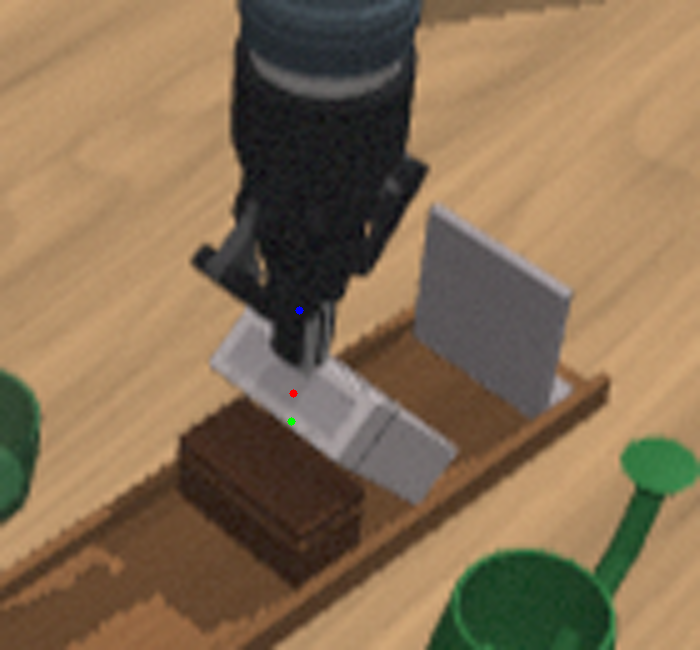

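The fingertips appear at crop pixel (300,365), above the lid face, although the TCP projects to (293,393). They are pressing down on the lid instead of hooking behind it. I'll back off and check where the fingertips really are.

```bash
python3 -m crank '[-0.004,-0.0373,0.01,0,0,0,-1,-0.0053,-0.05,0,0,0,0,-1,-0.0053,-0.05,0,0,0,0,-1,-0.0053,-0.05,0,0,0,0,-1,0,0,0,0,0,0,-1]'|tail -3; python3 st.py
python3 - <<'E'
from h import *
c=cap('scene'); f=c['frame'][120:250,270:410][:,:,::-1].copy()
p=monitor.sense()['position']
f=cv2.resize(f,(700,650),interpolation=cv2.INTER_CUBIC)
for d,col in ((0,(0,0,255)),(-.019,(0,255,0)),(.054,(255,0,0))):
    q=(proj(c,p+[0,0,d])-[270,120])*5; cv2.circle(f,tuple(int(v) for v in q),4,col,-1)
cv2.imwrite('pics/p3.png',f)
E
python3 tin.py scene
```

```text
force: [0.1, 0.7, -0.2]
width: -0.001
finger_force: 0.0
t 5.775 tcp [0.5376 0.0049 0.094 ] rack [0.0001 0.0714 0.094 ] F [ 0.0194  0.7479 -0.1685] w -0.0013712526181429473 ty [0.1092 0.994  0.    ] tz [-0.0007  0.0001 -1.    ]
scene [357. 192.] 0.91 843 [0.0032 0.1786 0.06  ]
scene [344. 208.] 0.71 820 [0.02   0.1178 0.06  ]
scene [254. 260.] 0.58 2214 [ 0.0007 -0.132   0.06  ]
a loss 0.313 x 0.0232 pivot y 0.1426 lean 44.9 deg
b loss 0.062 x 0.0017 pivot y -0.1493 lean 38.3 deg
```

View pics/p3.png

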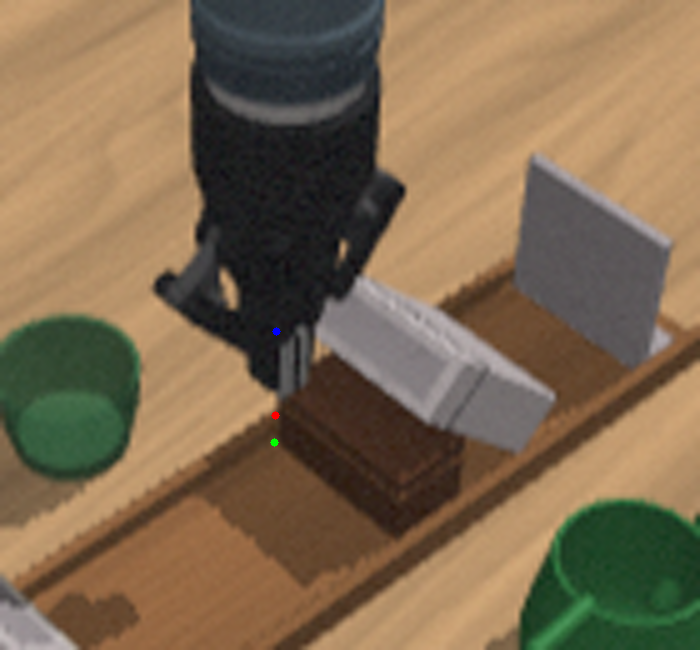

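The pad tips appear at crop pixel (290,402), where z = TCP+8 mm would project. That is well short of the stated 19 mm ahead of the TCP, and it agrees with the press on the lid. I'll go lower over the box edge in small steps and watch the force.

```bash
python3 -m crank '[0,0,-0.0525,0,0,0,-1,0.0045,0.042,0,0,0,0,-1,0.0045,0.042,0,0,0,0,-1,0,0,-0.01,0,0,0,-1,0,0,0,0,0,0,-1]'|tail -3; python3 st.py; python3 -m crank '[0,0,-0.01,0,0,0,-1,0,0,0,0,0,0,-1]'|tail -3; python3 st.py
```

```text
force: [-0.5, -0.1, -0.9]
width: -0.001
finger_force: 0.0
t 6.6 tcp [0.5418 0.0409 0.0694] rack [0.0003 0.1076 0.0694] F [-0.5343 -0.1458 -0.9375] w -0.000819205008803259 ty [ 0.1051  0.9945 -0.0002] tz [ 0.0001 -0.0002 -1.    ]
force: [-0.4, -0.4, -0.5]
width: 0.004
finger_force: 0.0
t 6.85 tcp [0.5414 0.0401 0.065 ] rack [0.     0.1068 0.065 ] F [-0.3822 -0.3934 -0.508 ] w 0.003995882666202068 ty [ 0.1067  0.9943 -0.    ] tz [-0.0006  0.0001 -1.    ]
```

```bash
python3 -m crank '[0,0,-0.0125,0,0,0,-1,0,0,0,0,0,0,-1]'|tail -3; python3 -m crank '[0.0013,0.0124,0,0,0,0,-1,0.0013,0.0124,0,0,0,0,-1,0.0013,0.0124,0,0,0,0,-1,0.0013,0.0124,0,0,0,0,-1]'|tail -3; python3 st.py; python3 tin.py scene
```

```text
force: [0.1, 0.1, -1.1]
width: -0.004
finger_force: 0.0
force: [-0.6, -1.0, 2.2]
width: 0.0
finger_force: 1.0
t 7.6 tcp [0.544  0.0606 0.0605] rack [0.0005 0.1275 0.0605] F [-0.4665 -1.0979  2.1722] w 0.00044650274553578707 ty [ 0.106   0.9944 -0.0001] tz [ 0.0004 -0.0002 -1.    ]
scene [365. 192.] 0.93 605 [0.0137 0.1957 0.06  ]
scene [256. 261.] 0.77 2288 [ 0.0046 -0.1295  0.06  ]
a loss 0.323 x 0.0072 pivot y 0.2183 lean 43.5 deg
b loss 0.032 x 0.0013 pivot y -0.1488 lean 38.1 deg
stop_face scene 0.68 [-0.0089  0.2942  0.102 ]
```

```bash
cat > zoom.py <<'E'
import sys
from h import *
c=cap('scene'); a,b=int(sys.argv[2]),int(sys.argv[3]); f=c['frame'][b:b+120,a:a+140][:,:,::-1].copy()
p=monitor.sense()['position']
f=cv2.resize(f,(700,600),interpolation=cv2.INTER_CUBIC)
for d,col in ((0,(0,0,255)),(.054,(255,0,0))):
    q=(proj(c,p+[0,0,d])-[a,b])*5; cv2.circle(f,tuple(int(v) for v in q),3,col,-1)
cv2.imwrite('pics/'+sys.argv[1],f)
E
python3 zoom.py p4.png 290 120
```

```text
(no output)
```

View pics/p4.png

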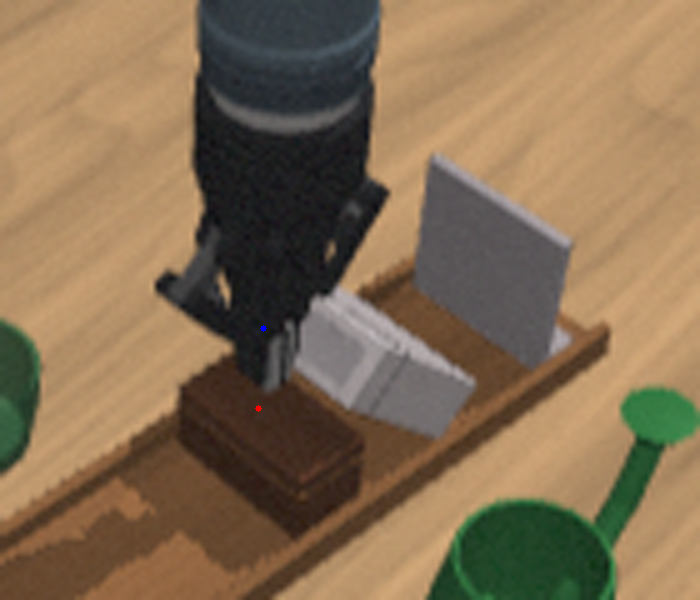

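The fingers now stand on the -y side of the lid, with the tip at (270,385). They hook the lid edge above the dark box, which has not moved. I'll carry on pushing.

```bash
python3 -m crank '[0.0013,0.0124,0,0,0,0,-1,0.0013,0.0124,0,0,0,0,-1,0.0013,0.0124,0,0,0,0,-1]'|tail -3; python3 st.py; python3 tin.py scene;  python3 -m crank '[0.0013,0.0124,0,0,0,0,-1,0.0013,0.0124,0,0,0,0,-1]'|tail -3; python3 st.py; python3 tin.py scene
```

```text
force: [0.1, -2.1, 1.3]
width: -0.001
finger_force: 0.9
t 8.175 tcp [0.5454 0.0755 0.0604] rack [0.0003 0.1424 0.0604] F [ 0.3094 -2.1236  1.3398] w -0.0007368822415260128 ty [0.1061 0.9944 0.    ] tz [ 0.0001  0.     -1.    ]
scene [255. 259.] 0.83 2229 [-0.0007 -0.1289  0.06  ]
b loss 0.050 x 0.0008 pivot y -0.1471 lean 36.3 deg
stop_face scene 0.8 [-0.0024  0.2999  0.102 ]
force: [-0.9, -1.6, 1.3]
width: -0.001
finger_force: 0.7
t 8.575 tcp [0.5464 0.0853 0.0603] rack [0.0003 0.1523 0.0603] F [-0.68   -1.7198  1.2626] w -0.0007672776126702998 ty [0.1063 0.9943 0.    ] tz [ 0.  0. -1.]
scene [369. 188.] 0.82 612 [0.0121 0.2127 0.06  ]
scene [257. 259.] 0.78 2229 [ 0.003  -0.1263  0.06  ]
a loss 0.333 x 0.0014 pivot y 0.2405 lean 46.0 deg
b loss 0.047 x 0.0016 pivot y -0.1475 lean 36.9 deg
stop_face scene 0.76 [-0.0049  0.2851  0.102 ]
```

```bash
python3 - <<'E'
s=open('tin.py').read()
s=s.replace("M={}\n","M={}; V={}\nfor cn,c in C.items():\n    f=c['frame'].astype(int); v=((f.max(2)>70)|(f.max(2)-f.min(2)>22)).astype(np.uint8)\n    V[cn]=cv2.resize(cv2.erode(v,np.ones((3,3))),(2560,1600),interpolation=0)\n",1)
s=s.replace("m=M[cn,n]\n","m=M[cn,n]; h=h&V[cn]; m=m&V[cn]\n")
s=s.replace("L=0\n","L=v[0]**2*.1\n")
open('tin.py','w').write(s)
E
python3 tin.py scene; python3 zoom.py p5.png 290 120
```

```text
scene [370. 187.] 0.71 638 [0.011  0.2153 0.06  ]
scene [258. 260.] 0.56 2220 [ 0.0064 -0.1267  0.06  ]
a loss 0.044 x -0.0004 pivot y 0.2422 lean 47.6 deg
b loss 0.054 x 0.0009 pivot y -0.1493 lean 37.4 deg
stop_face scene 0.67 [-0.0028  0.2988  0.102 ]
```

View pics/p5.png

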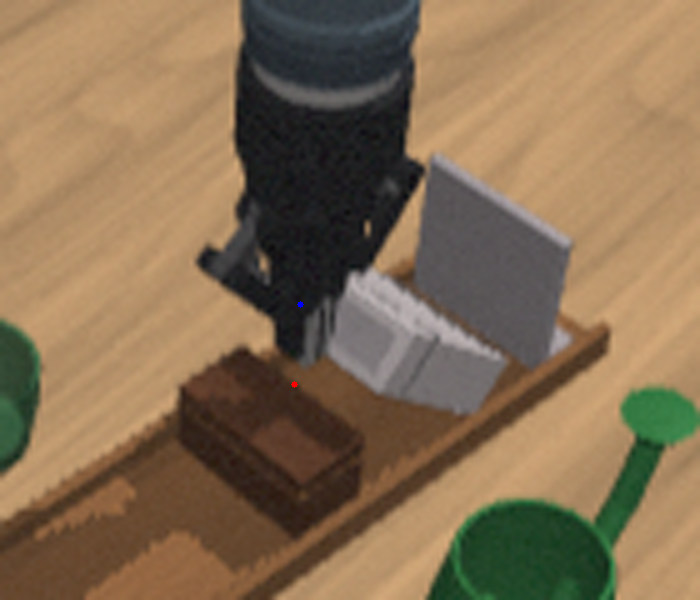

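Tin_a has slid towards the stop. The fit and picture agree on pivot y 0.242 m and lean about 47°, with the lid edge held at (330,345) by the fingers. I'll follow the lid's arc (forward and up) so that finger friction helps instead of fighting the rotation.

```bash
python3 -m crank '[0.0014,0.013,0.0135,0,0,0,-1,0.0014,0.013,0.0135,0,0,0,-1]'|tail -3; python3 st.py; python3 tin.py scene
```

```text
force: [0.4, -1.9, 0.2]
width: 0.001
finger_force: 0.6
t 9.175 tcp [0.5476 0.0959 0.0716] rack [0.0003 0.1629 0.0716] F [ 0.6132 -1.8191  0.1616] w 0.0005583279792187175 ty [0.1062 0.9943 0.0004] tz [ 0.0001  0.0003 -1.    ]
scene [370. 187.] 0.77 609 [0.0116 0.2176 0.06  ]
scene [257. 257.] 0.66 2327 [-0.0019 -0.1236  0.06  ]
a loss 0.066 x -0.0008 pivot y 0.2419 lean 45.8 deg
b loss 0.030 x 0.0007 pivot y -0.1496 lean 38.8 deg
stop_face scene 0.84 [0.0012 0.292  0.102 ]
```

```bash
python3 -m crank '[0.0014,0.013,0.0115,0,0,0,-1,0.0014,0.013,0.0115,0,0,0,-1]'|tail -3; python3 st.py; python3 tin.py scene;  python3 -m crank '[0.0016,0.0155,0.0105,0,0,0,-1,0.0016,0.0155,0.0105,0,0,0,-1]'|tail -3; python3 st.py; python3 tin.py scene
```

```text
force: [0.3, -0.3, 0.1]
width: 0.001
finger_force: 0.1
t 9.575 tcp [0.5486 0.1063 0.0806] rack [0.0002 0.1734 0.0806] F [ 0.3453 -0.2472  0.081 ] w 0.0005239523368857126 ty [0.1062 0.9943 0.0003] tz [-0.0002  0.0003 -1.    ]
scene [257. 258.] 0.88 2275 [-0.0005 -0.1236  0.06  ]
scene [371. 187.] 0.66 551 [0.0121 0.2182 0.06  ]
a loss 0.094 x -0.0015 pivot y 0.2423 lean 41.8 deg
b loss 0.035 x 0.0009 pivot y -0.1490 lean 38.6 deg
stop_face scene 0.64 [-0.0126  0.3045  0.102 ]
force: [-0.0, -0.6, 0.6]
width: 0.0
finger_force: 0.1
t 9.975 tcp [0.5498 0.1187 0.0889] rack [0.0001 0.1859 0.0889] F [ 0.0451 -0.5762  0.5859] w 5.4325855199757526e-05 ty [0.1062 0.9943 0.0004] tz [-0.0003  0.0004 -1.    ]
scene [371. 184.] 0.85 604 [0.0051 0.2268 0.06  ]
scene [256. 260.] 0.82 2223 [ 0.0033 -0.1294  0.06  ]
scene [304. 240.] 0.27 7712 [ 0.0286 -0.0167  0.06  ]
a loss 0.070 x 0.0000 pivot y 0.2423 lean 37.7 deg
b loss 0.054 x 0.0004 pivot y -0.1492 lean 38.0 deg
stop_face scene 0.62 [-0.0047  0.2972  0.102 ]
```

```bash
python3 zoom.py p6.png 290 120
```

```text
(no output)
```

View pics/p6.png

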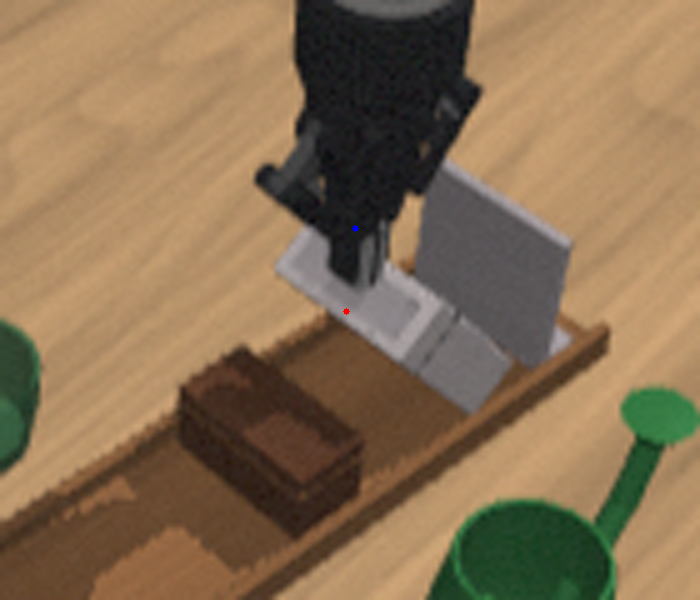

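The tip sits on the lid panel at (355,285), and tin_a is turning about a steady foot; the fitted lean has gone from 47° to 38°. I'll continue along the contact point's arc.

```bash
python3 -m crank '[0.0019,0.0174,0.0095,0,0,0,-1,0.0019,0.0174,0.008,0,0,0,-1]'|tail -3; python3 st.py; python3 tin.py scene
```

```text
force: [0.1, -0.5, 0.1]
width: -0.003
finger_force: 0.1
t 10.425 tcp [0.5514 0.1327 0.0959] rack [0.0002 0.1999 0.0959] F [ 0.1249 -0.505   0.0896] w -0.0029587149981381952 ty [0.1062 0.9943 0.0004] tz [-0.0002  0.0004 -1.    ]
scene [256. 259.] 0.84 2238 [-0.0002 -0.1283  0.06  ]
scene [372. 181.] 0.65 761 [-0.0016  0.2354  0.06  ]
a loss 0.064 x 0.0006 pivot y 0.2445 lean 34.5 deg
b loss 0.046 x 0.0000 pivot y -0.1483 lean 37.3 deg
stop_face scene 0.63 [0.0009 0.287  0.102 ]
```

```bash
python3 -m crank '[0.0019,0.0174,0.006,0,0,0,-1,0.0019,0.0174,0.0045,0,0,0,-1]'|tail -3; python3 tin.py scene|grep '^a'; python3 -m crank '[0.0019,0.0174,0.003,0,0,0,-1,0.0019,0.0174,0.001,0,0,0,-1]'|tail -3; python3 st.py; python3 tin.py scene
```

```text
force: [0.6, -0.0, -0.8]
width: 0.004
finger_force: 0.0
a loss 0.070 x 0.0002 pivot y 0.2460 lean 29.7 deg
force: [-0.2, -0.5, 1.1]
width: -0.003
finger_force: 0.5
t 11.225 tcp [0.5546 0.1605 0.1016] rack [0.0004 0.2279 0.1016] F [-0.1689 -0.4799  1.1031] w -0.0032377780810590034 ty [0.1063 0.9943 0.0003] tz [ 0.0001  0.0003 -1.    ]
scene [257. 258.] 0.84 2228 [ 0.0011 -0.1249  0.06  ]
scene [375. 179.] 0.59 1138 [-0.002   0.2479  0.06  ]
a loss 0.038 x 0.0003 pivot y 0.2415 lean 18.6 deg
b loss 0.051 x 0.0007 pivot y -0.1482 lean 36.3 deg
stop_face scene 0.64 [0.0019 0.2928 0.102 ]
```

```bash
python3 -m crank '[0.0019,0.0174,0.001,0,0,0,-1,0.0013,0.0124,0,0,0,0,-1,0,0,0,0,0,0,-1]'|tail -3; python3 st.py; python3 tin.py scene
```

```text
force: [-0.6, 0.3, 0.7]
width: 0.001
finger_force: 0.0
t 11.75 tcp [0.5556 0.1724 0.1017] rack [0.0002 0.2399 0.1017] F [-0.6555  0.2373  0.6953] w 0.0011366235055886207 ty [0.1054 0.9944 0.    ] tz [-0.0003  0.     -1.    ]
scene [259. 259.] 0.84 2354 [ 0.0039 -0.1233  0.06  ]
scene [382. 172.] 0.64 1271 [-0.0072  0.2796  0.06  ]
a loss 0.062 x -0.0002 pivot y 0.2492 lean -3.6 deg
b loss 0.031 x -0.0000 pivot y -0.1520 lean 42.4 deg
stop_face scene 0.58 [0.0559 0.0824 0.102 ]
```

Tin_a now stands upright against the stop: the fit gives lean about 0 and pivot y 0.249 m, and the finger force is zero. Next I'll move to the +y side of tin_b.

```bash
python3 -m crank '[-0.0138,-0.1293,0,0,0,0,-1,-0.0138,-0.1293,0,0,0,0,-1,-0.0138,-0.1293,0,0,0,0,-1,-0.0138,-0.1293,0,0,0,0,-1,-0.0138,-0.1293,0,0,0,0,-1]'|tail -3; python3 -m crank '[0,0,-0.0575,0,0,0,-1,0,0,-0.0575,0,0,0,-1,0,0,0,0,0,0,-1]'|tail -3; python3 st.py; python3 tin.py scene,top;python3 - <<'E'
from h import *
z=np.load('rack.npz'); o=z['o'];R=z['R']
for cn in ('scene','top'):
    c=cap(cn)
    for n,h in (('coaster_box',0),('sugar_box',0),('pepper_mill',0)):
        for k in nets.mark_of(cn,n)[:1]: print(n,cn,k['confidence'],R.T@(atz(c,k['uv'],.008)-o))
E
```

```text
force: [1.3, 0.1, 0.5]
width: 0.002
finger_force: 0.0
force: [-1.0, -0.0, -0.4]
width: -0.0
finger_force: 0.0
t 12.9 tcp [ 0.5261 -0.0865  0.0544] rack [-0.0017 -0.0206  0.0544] F [-1.0002 -0.1098 -0.3654] w -0.00018711024969579097 ty [0.1068 0.9943 0.0008] tz [-0.004   0.0012 -1.    ]
scene [380. 174.] 0.78 1402 [-0.005   0.2703  0.06  ]
scene [256. 258.] 0.64 2261 [-0.0001 -0.1259  0.06  ]
top [390. 210.] 0.63 430 [-0.0077 -0.1597  0.06  ]
top [213. 182.] 0.58 901 [0.0037 0.264  0.06  ]
a loss 0.132 x 0.0005 pivot y 0.2427 lean -0.0 deg
b loss 0.690 x 0.0011 pivot y -0.1490 lean 37.2 deg
stop_face scene 0.74 [0.0535 0.1926 0.102 ]
stop_face top 0.72 [-0.0016  0.2816  0.102 ]
coaster_box scene 0.35 [-0.00190765 -0.15796441  0.008     ]
sugar_box scene 0.67 [ 0.0045549  -0.08892047  0.008     ]
pepper_mill scene 0.78 [ 0.00629559 -0.25031444  0.008     ]
coaster_box top 0.79 [-0.00377501  0.13822774  0.008     ]
sugar_box top 0.57 [0.0028149  0.25558966 0.008     ]
pepper_mill top 0.86 [ 0.00583028 -0.24167304  0.008     ]
```

```bash
python3 -m crank '[-0.0027,-0.0249,0.006,0,0,0,-1,-0.0027,-0.0249,0,0,0,0,-1,-0.0027,-0.0249,0,0,0,0,-1,0,0,0,0,0,0,-1]'|tail -3; python3 st.py; python3 tin.py scene | grep '^b'; python3 -m crank '[-0.0013,-0.0124,0,0,0,0,-1,-0.0013,-0.0124,0.006,0,0,0,-1]'|tail -3; python3 st.py; python3 tin.py scene|grep '^b'
```

```text
force: [-0.6, -0.3, 0.4]
width: 0.006
finger_force: 0.0
t 14.1 tcp [ 0.5249 -0.1176  0.0583] rack [ 0.0003 -0.0517  0.0583] F [-0.5725 -0.3834  0.4219] w 0.005963659317754973 ty [0.1078 0.9942 0.0001] tz [ 0.0001  0.     -1.    ]
force: [-0.2, 0.5, 0.0]
width: 0.002
finger_force: 0.0
t 14.5 tcp [ 0.5237 -0.1265  0.0607] rack [ 0.0002 -0.0607  0.0607] F [-0.3054  0.514   0.0146] w 0.0024801513603408595 ty [0.1056 0.9944 0.0001] tz [-0.0004  0.0002 -1.    ]
b loss 0.058 x 0.0003 pivot y -0.1451 lean 35.5 deg
```

```bash
python3 -m crank '[-0.0013,-0.0124,0.005,0,0,0,-1,-0.0013,-0.0124,0.007,0,0,0,-1]'|tail -3; python3 st.py; python3 tin.py scene | grep '^b'; python3 -m crank '[-0.0013,-0.0124,0.007,0,0,0,-1,-0.0013,-0.0124,0.007,0,0,0,-1]'|tail -3; python3 st.py; python3 tin.py scene|grep '^b'
```

```text
force: [0.0, 1.2, 0.0]
width: -0.0
finger_force: 0.6
t 14.9 tcp [ 0.5228 -0.1365  0.0657] rack [ 0.0003 -0.0708  0.0657] F [-0.085   1.205   0.0061] w -0.00048188110329793187 ty [0.1059 0.9944 0.0002] tz [-0.0001  0.0002 -1.    ]
b loss 0.033 x 0.0006 pivot y -0.1493 lean 38.3 deg
force: [-0.6, 2.9, 5.2]
width: 0.003
finger_force: 3.0
t 15.3 tcp [ 0.5221 -0.1459  0.0718] rack [ 0.0007 -0.0801  0.0718] F [-0.908   2.8141  5.1513] w 0.003079315644752242 ty [0.1055 0.9944 0.0014] tz [ 0.001   0.0013 -1.    ]
b loss 0.034 x 0.0005 pivot y -0.1488 lean 33.2 deg
```

```bash
python3 -m crank '[-0.0013,-0.0124,0.008,0,0,0,-1,-0.0013,-0.0124,0.008,0,0,0,-1]'|tail -3; python3 st.py; python3 tin.py scene | grep '^b'
```

```text
force: [-0.1, 0.8, 2.8]
width: -0.0
finger_force: 1.1
t 15.7 tcp [ 0.521  -0.1567  0.0782] rack [ 0.0006 -0.091   0.0782] F [-0.1964  0.8078  2.84  ] w -0.0002863166604525062 ty [ 0.1059  0.9944 -0.0004] tz [ 0.0005 -0.0004 -1.    ]
b loss 0.040 x -0.0000 pivot y -0.1483 lean 25.1 deg
```

Tin_b is rotating cleanly: the lean is down to 25° and the pivot is fixed. I'll continue.

```bash
python3 -m crank '[-0.0013,-0.0124,0.007,0,0,0,-1,-0.0013,-0.0124,0.006,0,0,0,-1]'|tail -3; python3 st.py; python3 tin.py scene | grep '^b'; python3 -m crank '[-0.0013,-0.0124,0.004,0,0,0,-1,-0.0013,-0.0124,0.003,0,0,0,-1,0,0,0,0,0,0,-1]'|tail -3; python3 st.py; python3 tin.py scene | grep '^b'
```

```text
force: [-0.4, 0.5, -0.1]
width: 0.001
finger_force: 0.0
t 16.1 tcp [ 0.5194 -0.1665  0.0826] rack [ 0.0001 -0.101   0.0826] F [-0.4644  0.4552 -0.117 ] w 0.0006448840285554772 ty [ 0.1062  0.9943 -0.0002] tz [-0.0007 -0.0001 -1.    ]
b loss 0.064 x -0.0000 pivot y -0.1464 lean 17.9 deg
force: [-0.1, -0.6, 0.8]
width: 0.004
finger_force: 0.0
t 16.625 tcp [ 0.5188 -0.1765  0.0857] rack [ 0.0006 -0.111   0.0857] F [ 0.0003 -0.5637  0.787 ] w 0.003623168352529689 ty [ 0.1067  0.9943 -0.0001] tz [ 0.0004 -0.0001 -1.    ]
b loss 0.040 x 0.0000 pivot y -0.1491 lean -2.3 deg
```

```bash
python3 -m crank '[0.0013,0.0124,0,0,0,0,-1,0.0013,0.0124,0.14,0,0,0,-1,0,0,0.14,0,0,0,-1,0.0134,0.126,0,0,0,0,-1,0.0134,0.126,0,0,0,0,-1]'|tail -3; python3 -m crank '[0.0134,0.126,0,0,0,0,-1,0.0134,0.126,0,0,0,0,-1,0.0134,0.126,0,0,0,0,-1,0.0134,0.126,0,0,0,0,-1,0.0134,0.126,0,0,0,0,-1]'|tail -3;  python3 -m crank '[0.0134,0.126,0,0,0,0,-1,0.0134,0.126,0,0,0,0,-1,0,0,0,0,0,0,-1]'|tail -3; python3 st.py; python3 tin.py scene,top; python3 look.py p7.png
```

```text
force: [1.2, 0.0, 0.2]
width: -0.001
finger_force: 0.0
force: [1.2, 0.6, -0.1]
width: 0.001
finger_force: 0.0
force: [-0.1, -0.5, -0.4]
width: 0.004
finger_force: 0.0
t 18.4 tcp [0.5673 0.2913 0.1967] rack [-0.0009  0.3593  0.1967] F [-0.0842 -0.5587 -0.3556] w 0.004140202608213472 ty [0.1009 0.9949 0.0007] tz [-0.0004  0.0008 -1.    ]
scene [378. 176.] 0.72 1395 [-0.0047  0.2614  0.06  ]
scene [241. 268.] 0.61 1574 [-0.0004 -0.165   0.06  ]
top [397. 207.] 0.95 929 [ 0.0002 -0.1751  0.06  ]
top [214. 180.] 0.6 967 [0.0072 0.2607 0.06  ]
a loss 0.074 x 0.0005 pivot y 0.2427 lean 0.3 deg
b loss 0.104 x 0.0007 pivot y -0.1503 lean 0.2 deg
stop_face scene 0.54 [0.0018 0.2897 0.102 ]
stop_face top 0.65 [-0.0068  0.2813  0.102 ]
```

View pics/p7.png

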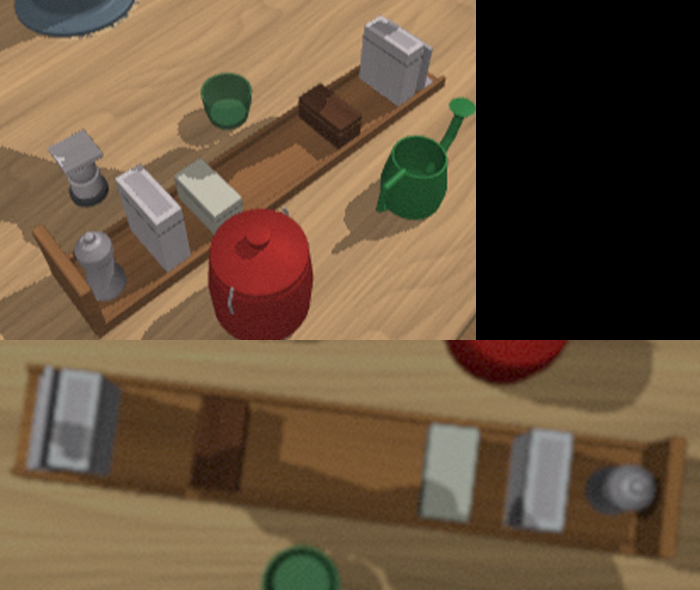

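Both tins stand upright: tin_a at crop (395,60) next to the stop, and tin_b at (152,215). The boxes, mill and neighbours have not moved. Next I'll go down behind the stop and push gently.

```bash
python3 -m crank '[0,0,-0.114,0,0,0,-1,0,0,-0.114,0,0,0,-1,0,0,-0.114,0,0,0,-1,-0.0027,-0.0249,0,0,0,0,-1,-0.0027,-0.0249,0,0,0,0,-1]'|tail -3; python3 st.py; python3 -m crank '[-0.0016,-0.0149,0,0,0,0,-1,-0.0016,-0.0149,0,0,0,0,-1,-0.0016,-0.0149,0,0,0,0,-1,-0.0016,-0.0149,0,0,0,0,-1,-0.0016,-0.0149,0,0,0,0,-1]'|tail -3; python3 st.py; python3 -m crank '[-0.0016,-0.0149,0,0,0,0,-1,-0.0016,-0.0149,0,0,0,0,-1,-0.0016,-0.0149,0,0,0,0,-1,-0.0016,-0.0149,0,0,0,0,-1,-0.0016,-0.0149,0,0,0,0,-1]'|tail -3; python3 st.py;python3 tin.py scene,top
```

```text
force: [-0.3, -0.2, 1.6]
width: -0.001
finger_force: 0.0
t 19.425 tcp [0.5667 0.2668 0.0625] rack [0.0011 0.3349 0.0625] F [-0.2916 -0.2649  1.629 ] w -0.0014108492627106426 ty [0.1066 0.9943 0.0006] tz [ 0.0017  0.0005 -1.    ]
force: [-0.5, 2.1, 0.0]
width: -0.003
finger_force: 0.9
t 20.05 tcp [0.5627 0.238  0.0609] rack [0.0003 0.3059 0.0609] F [-0.6924  2.0624  0.0382] w -0.002955994807023694 ty [0.1057 0.9944 0.0014] tz [ 0.0004  0.0014 -1.    ]
force: [-0.1, 3.2, 2.4]
width: -0.001
finger_force: 1.4
t 20.675 tcp [0.5595 0.2078 0.0609] rack [0.0003 0.2755 0.0609] F [-0.3937  3.192   2.4055] w -0.0006408996835183999 ty [0.106  0.9944 0.0005] tz [ 0.0004  0.0005 -1.    ]
scene [373. 177.] 0.69 1448 [-0.0093  0.2504  0.06  ]
scene [241. 267.] 0.57 1540 [-0.0031 -0.1639  0.06  ]
top [399. 206.] 0.84 878 [ 0.0046 -0.1794  0.06  ]
top [226. 187.] 0.58 827 [-0.0042  0.2322  0.06  ]
a loss 0.129 x 0.0009 pivot y 0.2196 lean 0.6 deg
b loss 0.142 x 0.0011 pivot y -0.1517 lean 1.5 deg
stop_face top 0.61 [-0.0043  0.2525  0.102 ]
```

```bash
python3 -m crank '[-0.0016,-0.0149,0,0,0,0,-1,-0.0016,-0.0149,0,0,0,0,-1,-0.0016,-0.0149,0,0,0,0,-1,-0.0016,-0.0149,0,0,0,0,-1,-0.0016,-0.0149,0,0,0,0,-1]'|grep force:; python3 -m crank '[-0.0016,-0.0149,0,0,0,0,-1,-0.0016,-0.0149,0,0,0,0,-1,-0.0016,-0.0149,0,0,0,0,-1,-0.0016,-0.0149,0,0,0,0,-1,-0.0016,-0.0149,0,0,0,0,-1]'|grep force:; python3 -m crank '[-0.0016,-0.0149,0,0,0,0,-1,-0.0016,-0.0149,0,0,0,0,-1,-0.0016,-0.0149,0,0,0,0,-1,-0.0016,-0.0149,0,0,0,0,-1,-0.0016,-0.0149,0,0,0,0,-1]'|grep force:; python3 st.py;python3 tin.py scene|grep -v stop
```

```text
force: [-0.6, 2.2, -1.9]
finger_force: 1.2
force: [-0.3, 1.9, -1.5]
finger_force: 1.2
force: [0.1, 4.4, -2.9]
finger_force: 1.8
t 22.85 tcp [0.5497 0.1182 0.0607] rack [0.     0.1854 0.0607] F [-0.3224  4.3677 -2.8758] w -0.0011955782691094581 ty [0.106  0.9944 0.0001] tz [-0.0001  0.0001 -1.    ]
scene [348. 193.] 0.97 1212 [-0.0113  0.1611  0.06  ]
a loss 0.126 x -0.0007 pivot y 0.1523 lean 13.7 deg
```

```bash
python3 tin.py scene,top|grep -v stop; python3 tin.py scene | grep '^a'; python3 look.py p8.png
```

```text
scene [241. 268.] 0.9 1578 [-0.0015 -0.1647  0.06  ]
scene [351. 193.] 0.66 1181 [-0.006  0.166  0.06 ]
top [398. 206.] 0.98 881 [ 0.0032 -0.1776  0.06  ]
top [261. 192.] 0.65 528 [-0.0056  0.1469  0.06  ]
a loss 0.237 x 0.0006 pivot y 0.1414 lean 8.8 deg
b loss 0.111 x 0.0006 pivot y -0.1500 lean 0.7 deg
a loss 0.152 x -0.0007 pivot y 0.1524 lean 15.0 deg
```

View pics/p8.png

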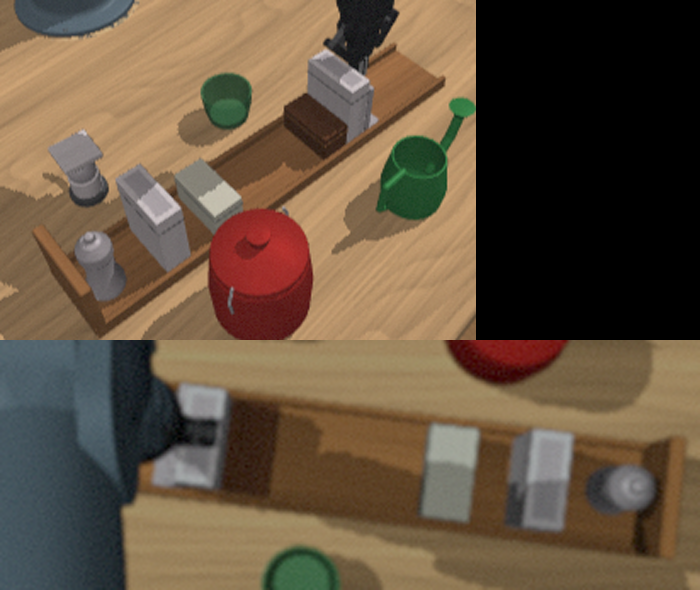

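Tin_a stands upright at crop (340,95) between the stop and the dark box, so the apparent lean came from the box hiding its foot. Everything else is unchanged. I'll continue.

```bash
R='x'; python3 -m crank '[-0.0016,-0.0149,0,0,0,0,-1,-0.0016,-0.0149,0,0,0,0,-1,-0.0016,-0.0149,0,0,0,0,-1,-0.0016,-0.0149,0,0,0,0,-1,-0.0016,-0.0149,0,0,0,0,-1]'|grep force:; python3 -m crank '[-0.0016,-0.0149,0,0,0,0,-1,-0.0016,-0.0149,0,0,0,0,-1,-0.0016,-0.0149,0,0,0,0,-1,-0.0016,-0.0149,0,0,0,0,-1,-0.0016,-0.0149,0,0,0,0,-1]'|grep force:; python3 -m crank '[-0.0016,-0.0149,0,0,0,0,-1,-0.0016,-0.0149,0,0,0,0,-1,-0.0016,-0.0149,0,0,0,0,-1,-0.0016,-0.0149,0,0,0,0,-1,-0.0016,-0.0149,0,0,0,0,-1]'|grep force:; python3 -m crank '[-0.0016,-0.0149,0,0,0,0,-1,-0.0016,-0.0149,0,0,0,0,-1,-0.0016,-0.0149,0,0,0,0,-1,-0.0016,-0.0149,0,0,0,0,-1,-0.0016,-0.0149,0,0,0,0,-1]'|grep force:; python3 st.py; python3 tin.py scene,top|grep -v stop
```

```text
force: [0.6, 4.8, -1.2]
finger_force: 2.1
force: [2.6, 4.3, -0.1]
finger_force: 2.0
force: [3.3, 3.2, -1.5]
finger_force: 1.8
force: [3.7, 3.8, -0.9]
finger_force: 1.9
t 26.05 tcp [ 0.5371 -0.001   0.0608] rack [0.0001 0.0655 0.0608] F [ 3.2605  4.1244 -0.9266] w -0.004046255107475393 ty [0.1061 0.9944 0.0001] tz [ 0.0003  0.0001 -1.    ]
scene [241. 266.] 0.82 1465 [-0.0051 -0.1612  0.06  ]
scene [314. 214.] 0.75 1247 [-0.0133  0.0498  0.06  ]
top [396. 208.] 0.66 959 [-0.0018 -0.1739  0.06  ]
a loss 0.318 x -0.0014 pivot y 0.0721 lean 47.1 deg
b loss 0.147 x 0.0006 pivot y -0.1492 lean -0.3 deg
```

```bash
python3 -m crank '[-0.0016,-0.0149,0,0,0,0,-1,-0.0016,-0.0149,0,0,0,0,-1,-0.0013,-0.0124,0,0,0,0,-1,-0.0013,-0.0124,0,0,0,0,-1,-0.0013,-0.0124,0,0,0,0,-1]'|grep force:; python3 -m crank '[-0.0013,-0.0124,0,0,0,0,-1,-0.0013,-0.0124,0,0,0,0,-1,-0.0013,-0.0124,0,0,0,0,-1,-0.0013,-0.0124,0,0,0,0,-1,-0.0013,-0.0124,0,0,0,0,-1]'|grep force:; python3 st.py;  python3 -m crank '[-0.0013,-0.0124,0,0,0,0,-1,-0.0013,-0.0124,0,0,0,0,-1,-0.0013,-0.0124,0,0,0,0,-1,-0.0013,-0.0124,0,0,0,0,-1,-0.0013,-0.0124,0,0,0,0,-1]'|grep force:; python3 st.py; python3 tin.py scene,top|grep -v stop
python3 - <<'E'
from h import *
s=cap('scene');t=cap('top'); z=np.load('rack.npz')
for n in ('tealight_holder','tripod_head','biscuit_barrel','watering_can','pepper_mill','sugar_box','coaster_box'):
    for cn,c in (('scene',s),('top',t)):
        for k in nets.mark_of(cn,n)[:1]:
            p=atz(c,k['uv'],.008); print(n,cn,round(k['confidence'],2),p.round(3),(z['R'].T@(p-z['o'])).round(3))
E
```

```text
force: [-2.9, 4.0, 0.1]
finger_force: 1.7
force: [-2.5, 5.8, 0.6]
finger_force: 2.7
t 27.6 tcp [ 0.5308 -0.0519  0.0604] rack [-0.0007  0.0142  0.0604] F [-3.0606  5.4607  0.6048] w -0.005229416135524375 ty [0.1059 0.9944 0.0014] tz [-0.0012  0.0016 -1.    ]
force: [-1.8, 7.3, 0.2]
finger_force: 3.4
t 28.225 tcp [ 0.5283 -0.0762  0.0605] rack [-0.0006 -0.0102  0.0605] F [-2.577   7.1073  0.2122] w 0.0029777014056395494 ty [0.1056 0.9944 0.0025] tz [-0.0009  0.0026 -1.    ]
scene [238. 268.] 0.79 1625 [-0.0046 -0.1689  0.06  ]
scene [285. 234.] 0.66 1203 [-0.012  -0.0379  0.06  ]
scene [304. 250.] 0.58 130 [ 0.0491 -0.0352  0.06  ]
top [401. 207.] 0.76 786 [ 0.0028 -0.186   0.06  ]
top [386. 136.] 0.42 1922 [ 0.1668 -0.1295  0.06  ]
b loss 1.853 x -0.0016 pivot y 0.0189 lean -23.7 deg
tealight_holder scene 0.52 [ 0.42  -0.02   0.008] [-0.114  0.034  0.008]
tripod_head scene 0.76 [ 0.372 -0.248  0.008] [-0.138 -0.198  0.008]
tripod_head top 0.79 [ 0.371 -0.247  0.008] [-0.139 -0.197  0.008]
biscuit_barrel scene 0.57 [ 0.666 -0.207  0.008] [ 0.15  -0.126  0.008]
biscuit_barrel top 0.8 [ 0.666 -0.206  0.008] [ 0.15  -0.124  0.008]
watering_can scene 0.66 [0.704 0.05  0.008] [0.161 0.134 0.008]
watering_can top 0.72 [0.709 0.057 0.008] [0.165 0.142 0.008]
pepper_mill scene 0.71 [ 0.509 -0.313  0.008] [ 0.006 -0.248  0.008]
pepper_mill top 0.6 [ 0.515 -0.318  0.008] [ 0.012 -0.252  0.008]
sugar_box scene 0.86 [ 0.521 -0.21   0.008] [ 0.006 -0.144  0.008]
sugar_box top 0.87 [ 0.519 -0.205  0.008] [ 0.004 -0.14   0.008]
coaster_box scene 0.79 [ 0.52  -0.149  0.008] [-0.002 -0.083  0.008]
```

```bash
python3 -m crank '[-0.0011,-0.01,0,0,0,0,-1,-0.0011,-0.01,0,0,0,0,-1,-0.0011,-0.01,0,0,0,0,-1,-0.0011,-0.01,0,0,0,0,-1,-0.0011,-0.01,0,0,0,0,-1]'|grep force:;  python3 -m crank '[-0.0011,-0.01,0,0,0,0,-1,-0.0011,-0.01,0,0,0,0,-1,-0.0011,-0.01,0,0,0,0,-1,-0.0011,-0.01,0,0,0,0,-1,-0.0011,-0.01,0,0,0,0,-1]'|grep force:; python3 st.py; python3 tin.py scene,top|grep -v stop;  python3 - <<'E'
from h import *
s=cap('scene');t=cap('top'); z=np.load('rack.npz')
for n in ('pepper_mill','sugar_box','coaster_box'):
    for cn,c in (('scene',s),('top',t)):
        for k in nets.mark_of(cn,n)[:1]:
            p=atz(c,k['uv'],.008); print(n,cn,round(k['confidence'],2),(z['R'].T@(p-z['o'])).round(3))
E
```

```text
force: [-1.1, 8.2, 0.7]
finger_force: 3.3
force: [0.4, 19.1, 3.4]
finger_force: 9.8
t 30.575 tcp [ 0.5244 -0.1134  0.0605] rack [-0.0006 -0.0476  0.0605] F [-1.597  18.9936  3.4287] w -0.0005613178392054851 ty [0.1045 0.9945 0.0089] tz [ 0.0006  0.0089 -1.    ]
scene [224. 278.] 0.95 1479 [-0.0054 -0.2049  0.06  ]
scene [273. 242.] 0.74 1177 [-0.0117 -0.0735  0.06  ]
scene [246. 280.] 0.66 769 [ 0.0293 -0.1727  0.06  ]
top [418. 210.] 0.56 763 [ 0.0009 -0.2246  0.06  ]
b loss 1.053 x 0.0026 pivot y -0.2214 lean 15.9 deg
pepper_mill scene 0.62 [ 0.004 -0.253  0.008]
pepper_mill top 0.69 [ 0.001 -0.258  0.008]
sugar_box scene 0.75 [ 0.004 -0.175  0.008]
coaster_box scene 0.9 [ 0.005 -0.123  0.008]
```

```bash
python3 -m crank '[0,0,0,0,0,0,-1,0,0,0,0,0,0,-1]'|grep force:; python3 st.py
python3 - <<'E'
from h import *
s=cap('scene'); z=np.load('rack.npz')
for i in range(3):
  s=cap('scene')
  for n in ('pepper_mill','sugar_box','coaster_box','tin_b','stop_face'):
        for k in nets.mark_of('scene',n)[:2]:
            p=atz(s,k['uv'],.102 if n=='stop_face' else .008); print(n,round(k['confidence'],2),(z['R'].T@(p-z['o'])).round(3),end=' | ')
  print()
E
```

```text
force: [-1.2, 13.6, 2.3]
finger_force: 7.0
t 31.525 tcp [ 0.5243 -0.1134  0.0605] rack [-0.0006 -0.0476  0.0605] F [-2.6406 13.3542  2.2839] w 0.0020883064772527445 ty [0.1041 0.9945 0.0079] tz [ 0.0003  0.0079 -1.    ]
pepper_mill 0.6 [ 0.004 -0.254  0.008] | sugar_box 0.75 [-0.003 -0.175  0.008] | coaster_box 0.75 [-0.004 -0.124  0.008] | tin_b 0.87 [ 0.001 -0.083  0.008] | tin_b 0.82 [ 0.004 -0.208  0.008] | 
pepper_mill 0.64 [ 0.004 -0.252  0.008] | sugar_box 0.63 [-0.    -0.173  0.008] | coaster_box 0.62 [-0.003 -0.126  0.008] | tin_b 0.93 [-0.001 -0.087  0.008] | tin_b 0.83 [-0.003 -0.203  0.008] | 
pepper_mill 0.84 [ 0.007 -0.25   0.008] | sugar_box 0.87 [-0.001 -0.176  0.008] | coaster_box 0.71 [-0.131 -0.199  0.008] | coaster_box 0.61 [ 0.005 -0.126  0.008] | tin_b 0.89 [ 0.    -0.086  0.008] | tin_b 0.79 [-0.002 -0.208  0.008] |
```

Run:
```python
from h import *
np.set_printoptions(precision=4,suppress=True)
t=cap('top'); z=np.load('rack.npz'); L=lambda u,v,h: z['R'].T@(atz(t,(u,v),h)-z['o'])
print('cheek base',L(434.8,214,.008),'cheek top inner',L(446,212,.103))
# initial image: rack +y end
i=cv2.imread('pics/top0.png'); 
print('end',L(187,182,.011))
# profile along lane centre in current frame
g=t['frame'].astype(int).sum(2)
for x in (-.035,-.03,.03,.035):
    row=[]
    for y in np.arange(-.335,-.225,.004):
        u,v=proj(t,z['o']+z['R']@[x,y,.008]); row.append(g[int(round(v)),int(round(u))])
    print(x,row)
print('y',np.arange(-.335,-.225,.004).round(3))
f=cv2.imread('pics/top0.png').astype(int).sum(2)
for x in (-.03,0,.03): print('open end',x,[(round(y,3),f[tuple(int(round(q)) for q in proj(t,z['o']+z['R']@[x,y,.008])[::-1])]) for y in np.arange(.292,.34,.004)])
```

```text
cheek base [-0.0011 -0.2799  0.008 ] cheek top inner [ 0.0007 -0.279   0.103 ]
end [-0.0016  0.3377  0.011 ]
-0.035 [np.int64(259), np.int64(243), np.int64(246), np.int64(238), np.int64(177), np.int64(185), np.int64(175), np.int64(121), np.int64(90), np.int64(62), np.int64(85), np.int64(85), np.int64(77), np.int64(62), np.int64(136), np.int64(199), np.int64(193), np.int64(188), np.int64(197), np.int64(228), np.int64(354), np.int64(355), np.int64(355), np.int64(354), np.int64(362), np.int64(351), np.int64(357), np.int64(360)]
-0.03 [np.int64(237), np.int64(249), np.int64(232), np.int64(224), np.int64(181), np.int64(188), np.int64(180), np.int64(113), np.int64(81), np.int64(61), np.int64(75), np.int64(80), np.int64(69), np.int64(56), np.int64(143), np.int64(187), np.int64(182), np.int64(182), np.int64(185), np.int64(262), np.int64(355), np.int64(352), np.int64(322), np.int64(328), np.int64(298), np.int64(310), np.int64(311), np.int64(337)]
0.03 [np.int64(248), np.int64(248), np.int64(253), np.int64(235), np.int64(233), np.int64(263), np.int64(270), np.int64(214), np.int64(128), np.int6
[... 1640 characters left out ...]
(394)), (np.float64(0.32), np.int64(372)), (np.float64(0.324), np.int64(334)), (np.float64(0.328), np.int64(235)), (np.float64(0.332), np.int64(229)), (np.float64(0.336), np.int64(276)), (np.float64(0.34), np.int64(309))]
open end 0.03 [(np.float64(0.292), np.int64(136)), (np.float64(0.296), np.int64(140)), (np.float64(0.3), np.int64(155)), (np.float64(0.304), np.int64(150)), (np.float64(0.308), np.int64(137)), (np.float64(0.312), np.int64(329)), (np.float64(0.316), np.int64(390)), (np.float64(0.32), np.int64(373)), (np.float64(0.324), np.int64(329)), (np.float64(0.328), np.int64(233)), (np.float64(0.332), np.int64(249)), (np.float64(0.336), np.int64(277)), (np.float64(0.34), np.int64(347))]
```

In my frame the cheek's inner face lies at about -0.280 and the lane's open end at about 0.336. The stop therefore began about 20 mm in from fully open, and the row is now closed (value about 0.373). One small firm press will confirm this, then I'll retreat.

```bash
python3 -m crank '[-0.0004,-0.004,0,0,0,0,-1,0,0,0,0,0,0,-1]'|grep force:; python3 st.py;  python3 -m crank '[-0.0003,-0.003,0,0,0,0,-1,0,0,0,0,0,0,-1]'|grep force:; python3 st.py
```

```text
force: [-0.2, 19.2, 3.4]
finger_force: 9.2
t 32.775 tcp [ 0.5244 -0.1134  0.0606] rack [-0.0006 -0.0476  0.0606] F [-2.2405 19.109   3.3911] w 0.0015877920523348925 ty [0.1033 0.9946 0.0113] tz [ 0.001   0.0113 -0.9999]
force: [0.8, 21.5, 4.1]
finger_force: 10.8
t 33.025 tcp [ 0.5244 -0.1134  0.0606] rack [-0.0006 -0.0476  0.0606] F [-1.4576 21.5099  4.1237] w -0.0031730531011888 ty [0.1026 0.9946 0.0137] tz [ 0.0014  0.0136 -0.9999]
```

```bash
python3 -m crank '[0.0008,0.0075,0,0,0,0,-1,0.0008,0.0075,0,0,0,0,-1,0.0027,0.025,0,0,0,0,-1,0.008,0.075,0,0,0,0,-1,0.008,0.075,0,0,0,0,-1]'|grep force:; python3 -m crank '[0,0.0,0.1,0,0,0,-1,0,0,0.1,0,0,0,-1,0.0134,0.126,0.1,0,0,0,-1,0.0134,0.126,0,0,0,0,-1,0.0134,0.126,0,0,0,0,-1]'|grep force:; python3 -m crank '[-0.05,0.126,0,0,0,0,-1,-0.05,0.126,0,0,0,0,-1,0,0,0,0,0,0,-1,0,0,0,0,0,0,-1]'|grep force:; python3 st.py; python3 tin.py scene,top
python3 - <<'E'
from fit import *
s=cap('scene');t=cap('top'); z=np.load('rack.npz');o=z['o'];R=z['R']
for n in ('pepper_mill','tin_b','sugar_box','coaster_box','tealight_holder','tripod_head','biscuit_barrel','watering_can'):
    for cn,c in (('scene',s),('top',t)):
        for k in nets.mark_of(cn,n)[:2]:
            p=atz(c,k['uv'],.008); print(n,cn,round(k['confidence'],2),p.round(3),(R.T@(p-o)).round(3))
# upright hypothesis vs masks for closed row (frame shifted by -20.5 mm estimate)
for d in (.016,.018,.020,.022,.024,.026):
    r=[]
    for nm,a in (('a',-.126),('b',-.252)):
        for cn,c in (('scene',s),('top',t)):
            h=hullmask(c,boxpts(o,R,0,a+d,0,.088,.036,.110,-1)); best=0
            for k in nets.silhouettes(cn,'tin_a'):
                m=cv2.resize(k['region'].astype(np.uint8),(2560,1600),interpolation=0); best=max(best,(h&m).sum()/(h|m).sum())
            r.append(round(float(best),3))
    print(d,r)
E
```

```text
force: [-0.7, 0.4, -0.4]
finger_force: 0.0
force: [0.3, 0.2, -0.5]
finger_force: 0.0
force: [-0.0, -0.4, 0.1]
finger_force: 0.0
t 34.775 tcp [0.5093 0.2062 0.1798] rack [-0.0495  0.2686  0.1798] F [ 0.0232 -0.4282  0.0866] w -0.0028557849340664562 ty [ 0.106   0.9944 -0.0007] tz [ 0.0021 -0.0009 -1.    ]
scene [274. 243.] 0.84 1269 [-0.0087 -0.0739  0.06  ]
scene [225. 280.] 0.56 1492 [ 0.0015 -0.2054  0.06  ]
top [361. 203.] 0.68 644 [-0.0015 -0.0903  0.06  ]
top [415. 210.] 0.62 901 [-0.002  -0.2183  0.06  ]
b loss 0.222 x 0.0007 pivot y -0.1977 lean 1.8 deg
stop_face top 0.84 [ 0.0003 -0.0816  0.102 ]
pepper_mill scene 0.81 [ 0.508 -0.316  0.008] [ 0.005 -0.25   0.008]
pepper_mill top 0.81 [ 0.513 -0.313  0.008] [ 0.009 -0.248  0.008]
pepper_mill top 0.29 [ 0.53  -0.045  0.008] [-0.002  0.021  0.008]
tin_b scene 0.63 [ 0.509 -0.273  0.008] [ 0.001 -0.208  0.008]
tin_b top 0.68 [ 0.508 -0.285  0.008] [ 0.002 -0.22   0.008]
tin_b top 0.66 [ 0.52  -0.158  0.008] [-0.    -0.093  0.008]
sugar_box scene 0.66 [ 0.511 -0.243  0.008] [ 0.    -0.178  0.008]
sugar_box top 0.8 [ 0.499 -0.23  
[... 288 characters left out ...]
[-0.125  0.036  0.008]
tealight_holder top 0.44 [ 0.512 -0.185  0.008] [-0.005 -0.12   0.008]
tripod_head scene 0.91 [ 0.379 -0.248  0.008] [-0.131 -0.197  0.008]
tripod_head top 0.63 [ 0.375 -0.242  0.008] [-0.135 -0.191  0.008]
biscuit_barrel scene 0.79 [ 0.667 -0.206  0.008] [ 0.152 -0.125  0.008]
biscuit_barrel top 0.56 [ 0.663 -0.21   0.008] [ 0.148 -0.129  0.008]
watering_can scene 0.58 [0.701 0.05  0.008] [0.158 0.134 0.008]
watering_can top 0.7 [0.707 0.051 0.008] [0.163 0.135 0.008]
0.016 [0.66, 0.795, 0.709, 0.786]
0.018 [0.71, 0.809, 0.766, 0.791]
0.02 [0.756, 0.819, 0.835, 0.801]
0.022 [0.782, 0.811, 0.892, 0.807]
0.024 [0.78, 0.757, 0.889, 0.776]
0.026 [0.76, 0.693, 0.841, 0.72]
```

```bash
python3 -c "from rig import arm; print(arm.sign_off())"
```

```text
the job is handed in; nothing more can be done
None
```

I tipped both tins upright, closed the stop on the row with every piece standing and the neighbours where they were, and handed the job in at about 35 s; no verdict came back, but from the images the stop reads about 0.373.

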